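Sweep the coat buttons through the gate in order

TASK

Three loose coat buttons lie on the sorting tray. With the fingertips, sweep them one at a time through the narrow gate so that each drops into the slot in sewing order: red first, then yellow, then blue. Only push them along the deck, never pick one up, and leave the spool, the brass weight and everything else standing where they are.

Things in the scene. Friction and masses are not known exactly. Their poses are not given: they have to be found in the camera images.
- tray: Fixed wooden sorting tray, 280 mm (x) by 330 mm (y), turned up to 20 degrees. Origin: centre of its underside, on the table. Flat deck 60 mm above the table. A dark rim 8 mm thick, 14 mm high above the deck, runs along the back (y -165 to -157) and sides (inner faces x = +-132). Two funnel walls, equally high, lead from (+-132, 36) to the gate posts at (+-23, 85) mm; flat corners lie behind them.
- gate (a point): Middle of the gate between two brass posts at the tray's +y end, at deck height: tray (0, 85, 60) mm. Clear opening 46 mm (along x), enough for one button only; posts 14 mm high. The deck ends here: the slot's near edge is straight under the gate, so a button tips in once its centre is well past this point. Axes as the tray's; the way through is +y.
- slot (a point): Centre of the slot's floor, 28 mm beyond the gate: tray (0, 113, 6) mm. The slot is an open-topped pit 50 mm (x) by 56 mm (y), 54 mm deep from the deck to its floor. Axes as the tray's.
- red (a point): Centre (half-way up) of the red coat button, a loose flat disc 36 mm across and 9 mm thick, about 14 g, lying flat on the deck inside the rim; slides easily when pushed.
- yellow (a point): Centre (half-way up) of the yellow coat button, a loose flat disc 36 mm across and 9 mm thick, about 14 g, lying flat on the deck inside the rim; slides easily when pushed.
- blue (a point): Centre (half-way up) of the blue coat button, a loose flat disc 36 mm across and 9 mm thick, about 14 g, lying flat on the deck inside the rim; slides easily when pushed.
- spool: Bystander, leave alone: small thread spool, 30 mm across, 34 mm high, green with wooden ends, standing on the tray's flat corner on the tray's +x side, beyond the funnel wall. Origin: centre of its underside.
- weight: Bystander, leave alone: small brass weight, 28 mm across, 32 mm high, standing on the tray's other flat corner (tray's -x side), beyond the funnel wall. Origin: centre of its underside.
- block_long: Bystander, leave alone: dark wooden hand printing block with a grip ridge, 75 x 160 mm, 80 mm high, on the table to the robot's right. Origin: centre of its underside.
- block_short: Bystander, leave alone: paler wooden hand printing block with a grip ridge, 75 x 90 mm, 80 mm high, on the table to the robot's right, further away. Origin: centre of its underside.
- bottle: Bystander, leave alone: clear bottle with blue cap, 60 mm across, 170 mm high, on the table to the robot's left. Origin: centre of its underside.
- cup: Bystander, leave alone: white cup, 72 mm across, 85 mm high, on the table to the robot's left. Origin: centre of its underside.
Not all that is in view belongs to the job. Of the things shaped like the part that bears blue, the blue one is meant.

How it is judged (in metres and radians):
On the way, in this order (a step that is already met when the one before it is completed fails the run):
1. the red button is in the slot (x of red in the frame of slot between -0.03 and 0.03 m and y of red in the frame of slot between -0.033 and 0.033 m and z of red in the frame of slot below 0.044 m), for 0.2 s.
2. the yellow button is in the slot (x of yellow in the frame of slot between -0.03 and 0.03 m and y of yellow in the frame of slot between -0.033 and 0.033 m and z of yellow in the frame of slot below 0.044 m), for 0.2 s.
3. the blue button is in the slot (x of blue in the frame of slot between -0.03 and 0.03 m and y of blue in the frame of slot between -0.033 and 0.033 m and z of blue in the frame of slot below 0.044 m), for 0.2 s.
At the end, for the whole second after the job is handed in: All three buttons lie at rest (under 20 mm/s) inside the slot, each with its centre at least 10 mm below the deck and within the slot's outline (30 mm of its centre along x, 33 mm along y) (all of step 1 and all of step 2 and all of step 3 and linear speed of each of button_red, button_yellow, button_blue below 0.02 m/s); the robot touches nothing.
It fails at once if a button is picked up (raised more than 10 mm off the deck) (z of any of red, yellow, blue in the frame of tray above 0.0745 m).
It fails at once if a bystander is moved more than 15 mm (distance of any of spool, weight, block_long, block_short, bottle, cup from where it was at the start of the episode above 0.015 m).
It also fails if it takes over 72 s, if anything falls off the work surface, if the arm or the gripper's body presses on something with over 40 N, if the wrist force passes 120 N, or if a joint passes its speed limit or range.

ROBOT

A 6-joint arm with a two-finger parallel gripper is mounted at the origin on the work surface. World frame = base frame: x ahead of the robot, y to its left, z up, the work surface at z = 0. Lengths are in mm, angles in rad, forces in N, time in s.
With the tool pointing down it reaches from about 250 to 775 mm from the base axis. Payload 8.9 kg.
Tool frame: the origin (TCP) lies midway between the tips of the shut fingers; the grasp point (between the pads) lies 19 mm behind it; x points along the fingers, z is the direction in which the jaws open and shut, and the axes are right-handed (so a half turn about x gives the same grasp; the last joint's range is limited). The gripper opens to 85 mm and grips with 20 to 120 N. Pads are 22 mm wide; open, the fingers measure 114 mm over their backs; the gripper's body (76 mm by 85 mm) begins 54 mm behind the grasp point. The pads swing forward as they close: fully open they stand 13 mm farther back than shut.
Start: joints at [1.031, 0.291, -0.153, 1.127, 0, 1.431], TCP at [204.825, 483.394, 231.305] pointing down, gripper open.
Joint ranges: [-2.52, 2.52], [-0.91, 1.74], [-1.3, 1.37], [-1.96, 2.02], [-1.52, 1.47], [-3.14, 3.14]. Speed limits (rad/s): [2.22, 2.22, 2.79, 3.14, 3.14, 3.14].

INTERFACE

Orientations are given as a unit quaternion [x, y, z, w].
In Python, from cell import arm gives the robot as it stands.
- The arm moves only by the shell command python3 -m crank 'ROWS' [OPENING] [FORCE]. ROWS is JSON, a list of rows, each an object of numbers: "dx", "dy", "dz": the shift along the tool's x, y, z in units of 0.12 m (1.0 is 0.12 m); "yaw": the turn about the tool's x in units of 60 degrees (1.0 is 60 degrees). In form: [{"dx": .., "dy": .., "dz": .., "yaw": ..}, ...]. A call has 1 to 5 rows; each row shifts and turns the pose as measured when the row begins, along the tool's axes as they then stand; what a row does not reach is not made up. A row lasts 1/8 s, in which the tool goes at most 62.5 mm and 10.7 degrees, less where a joint would pass 70% of its speed; a pose out of reach is approached as far as the arm can. A call with a number of a shift or a turn outside -1 to 1 is refused whole. A call with a gripper value outside its range is refused whole. OPENING is the opening, from 0 (shut) to 1 (fully open), set as the call begins (- or left out, the last holds). The fingers move at their own pace and stop on an object; FORCE is the grip in N (left out, the last holds). Time passes only in rows, so rows that do not move let the fingers close. It gives the time, the measured TCP pose, the force and the opening at its end, in the units of the state.
- arm.sense(): the state, without advancing time (a new reading comes with each control period).
- arm.read_camera(name): name is "scene" or "top"; returns the picture (400x640x3 uint8, red, green, blue); there is no depth.
- arm.camera_params(name): a dict with "intrinsics" (3x3 intrinsics, pixels), "world_to_cam" (4x4, takes a point from world to camera coordinates). Camera axes: x right, y up, looking along -z (the intrinsics and any distortion apply to the point x, -y, -z); pixel columns grow to the right and rows downward; lengths in mm; the calibration is good to about 2 mm. A picture is of the moment at which its call begins. camera_params takes no time and is no camera call.
- arm.sign_off(): hands the job in, once; it reports no verdict.
The state is a dict: "time_s": time; "joint_pos": joint angles; "qd": joint speeds; "tau": joint torques, N m; "eef_pos": TCP position; "orientation": TCP orientation; "force": force on the tool from outside, world axes, zero at the start; "ft_torque": the same for the moment, N m; "width": opening from 0.0 (shut) to 1.0 (fully open).
Only numpy, scipy, OpenCV 4.12 (cv2) and the standard library are available. Lean on these libraries where they do the work, as an engineer would, in place of code of your own. Each camera call takes 0.05 s, during which the arm holds its last target.

## Working session

There is one attempt and no reset: what is moved stays moved. The work goes in short steps, Python scripts to look and compute and a shell command to move; the robot and the scene stay as the last step left them, time stands still between calls to the robot, and variables do not carry over. Pictures are saved under pics/ and viewed, and the job is handed in when it is done.

```bash
ls; mkdir -p pics; python3 - <<'E'
from cell import arm
import cv2
print(arm.sense())
for n in("top","scene"):
    p=arm.camera_params(n);print(n,p)
    cv2.imwrite(f"pics/{n}0.png",cv2.cvtColor(arm.read_camera(n),cv2.COLOR_RGB2BGR))
E
```

```text
pics
{'time_s': 0.0, 'joint_pos': array([ 1.03070668e+00,  2.91257508e-01, -1.54103348e-01,  1.12667438e+00,
       -1.06477813e-05,  1.43149056e+00]), 'qd': array([ 0.00159139, -0.0009608 ,  0.00030214,  0.00066731, -0.00168287,
        0.00077923]), 'tau': array([-8.78925562e-05, -5.37139785e+01,  3.31374407e+01,  1.54032349e-02,
        4.79787695e-05,  2.85738861e-05]), 'eef_pos': array([204.61106213, 483.03691684, 230.75269494]), 'orientation': array([-0.39065975,  0.58991453,  0.3902753 ,  0.58912732]), 'force': array([-0.10622676,  0.06218629, -0.07909994]), 'ft_torque': array([ 0.03438687,  0.01485479, -0.02055083]), 'width': 0.9963259179517049}
top {'intrinsics': array([[488.80804003,   0.        , 318.72549554],
       [  0.        , 488.80804003, 204.13446545],
       [  0.        ,   0.        ,   1.        ]]), 'world_to_cam': array([[-5.31086990e-03, -9.99949744e-01, -8.50321123e-03,
         7.05898631e+00],
       [ 9.82698330e-01, -6.79317311e-03,  1.85088749e-01,
        -5.78611423e+02],
       [-1.85137211e-01, -7.37310921e-03,  9.82685021e-01,
        -1.33476288e+03],
       [ 0.00000000e+00,  0.00000000e+00,  0.00000000e+00,
         1.00000000e+00]])}
scene {'intrinsics': array([[362.38975518,   0.        , 322.53343838],
       [  0.        , 362.38975518, 198.56585912],
       [  0.        ,   0.        ,   1.        ]]), 'world_to_cam': array([[-3.76695852e-01,  9.26186322e-01,  1.67072245e-02,
         2.00500899e+02],
       [-6.76635720e-01, -2.87427812e-01,  6.77900698e-01,
         3.44405200e+02],
       [ 6.32664475e-01,  2.44057676e-01,  7.34963613e-01,
        -1.35189091e+03],
       [ 0.00000000e+00,  0.00000000e+00,  0.00000000e+00,
         1.00000000e+00]])}
```

View pics/top0.png

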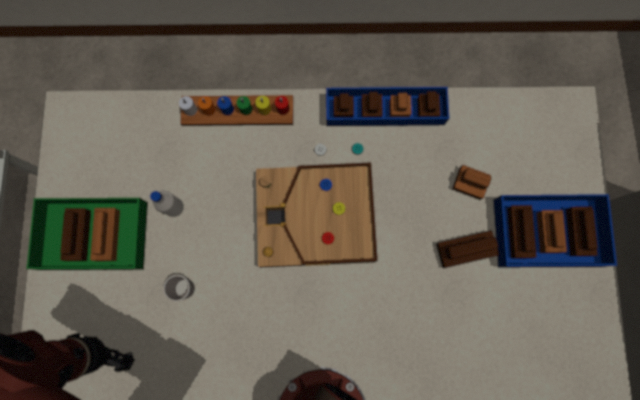

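View pics/scene0.png

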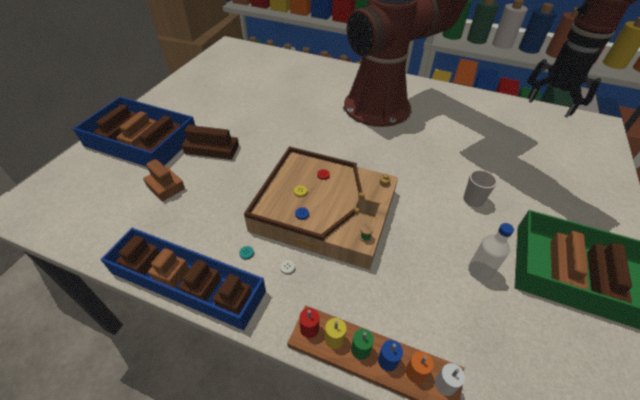

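The top view shows the tray around (315,215) with the gate facing left (+y). Red is at (328,238), yellow at (339,208) and blue at (326,185). A white button at (320,150) and a teal one at (357,148) lie off the tray. The blue one on the deck at (326,185) fits, since it is truly blue and inside the rim. I'll enlarge to confirm.

```bash
python3 - <<'E'
import cv2
im=cv2.imread("pics/top0.png")
c=im[135:275,240:390]
cv2.imwrite("pics/crop0.png",cv2.resize(c,None,fx=4,fy=4,interpolation=cv2.INTER_CUBIC))
c=im[150:280,340:400]
E
```

```text
(no output)
```

View pics/crop0.png

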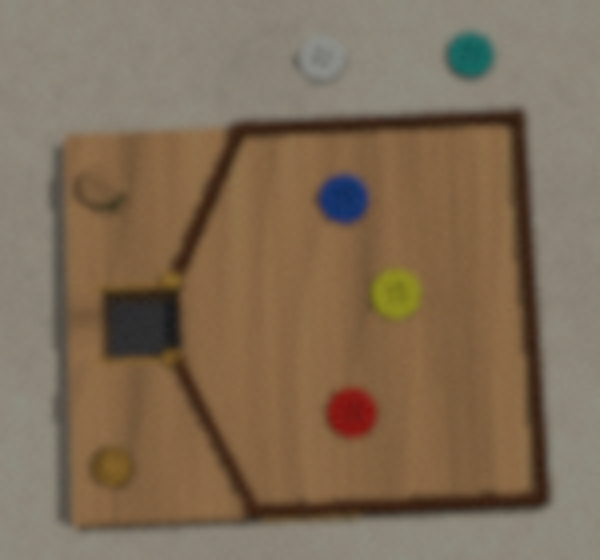

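```bash
cat > h.py <<'E'
import numpy as np, json
from scipy.optimize import least_squares
from cell import arm
def proj(P,n="top"):
    p=arm.camera_params(n);K=p["intrinsics"];T=p["world_to_cam"]
    c=np.c_[P,np.ones(len(P))]@T.T; x=np.c_[c[:,0],-c[:,1],-c[:,2]]@K.T
    return x[:,:2]/x[:,2:]
def unproj(uv,z,n="top"):
    p=arm.camera_params(n);K=p["intrinsics"];T=p["world_to_cam"]
    d=np.linalg.solve(K,[uv[0],uv[1],1]);d=np.array([d[0],-d[1],-d[2]])
    R=T[:3,:3];o=-R.T@T[:3,3];d=R.T@d
    return o+d*(z-o[2])/d[2]
def R2(a):return np.array([[np.cos(a),-np.sin(a)],[np.sin(a),np.cos(a)]])
def t2w(xy,pose): return np.asarray(xy)@R2(pose[2]).T+pose[:2]
def w2t(xy,pose): return (np.asarray(xy)-pose[:2])@R2(pose[2])
def cpx(c): return np.array(c)/4-0.375+[240,135]
E
python3 - <<'E'
from h import *
obs=[((140,-165,74),(522,110)),((-140,-165,74),(548,503)),((140,165,60),(65,135)),((-140,165,60),(75,523)),
((25,141,60),(106,291)),((-25,141,60),(104,356)),((132,36,74),(240,132)),((-132,36,74),(252,508))]
M=np.array([o[0] for o in obs],float);U=np.array([cpx(o[1]) for o in obs])
f=lambda q:(proj(np.c_[t2w(M[:,:2],q),M[:,2]])-U).ravel()
s=least_squares(f,[450,0,0],loss="soft_l1");print(s.x,np.degrees(s.x[2]));print(f(s.x).reshape(-1,2).round(2))
np.save("pose.npy",s.x)
for n,c in dict(red=(352,412),yellow=(396,294),blue=(344,199)).items():
    w=unproj(cpx(c),69)  # top face
    print(n,w.round(1),w2t(w[:2],s.x).round(1))
print("gate",t2w((0,85),s.x),"slot",t2w((0,113),s.x))
for n,c,z in(("spool",(98,188),94),("weight",(112,466),92)):
    print(n,w2t(unproj(cpx(c),z)[:2],s.x))
S=arm.sense();from scipy.spatial.transform import Rotation as R
print(R.from_quat(S["orientation"]).as_matrix().round(3))
E
```

```text
[5.50326777e+02 1.43953251e+01 3.62280036e-02] 2.075711708849911
[[ 0.7  -0.28]
 [ 0.47  0.26]
 [-0.32 -0.33]
 [-1.04  0.67]
 [-1.38 -0.33]
 [-0.51  0.91]
 [ 0.68 -0.05]
 [ 1.   -0.81]]
red [481.1 -20.8  69. ] [-70.4 -32.6]
yellow [564.1 -52.3  69. ] [ 11.3 -67.2]
blue [632.6 -16.4  69. ] [ 81.1 -33.8]
gate [547.24807019  99.33955129] slot [546.23390796 127.32117875]
spool [ 90.66268932 137.35683035]
weight [-103.00068402  132.11795056]
[[-0.001 -0.921  0.39 ]
 [-0.001  0.39   0.921]
 [-1.     0.    -0.001]]
```

```bash
cat > to.py <<'E'
# usage: to.py tx ty z [angle deg of tool y in tray frame] : remaining shift in present tool axes (units)
import sys
from h import *
from scipy.spatial.transform import Rotation as R
q=np.load("pose.npy");S=arm.sense();M=R.from_quat(S["orientation"]).as_matrix()
a=list(map(float,sys.argv[1:]))
print("t",round(S["time_s"],2),"tray",w2t(S["eef_pos"][:2],q).round(1),"z",S["eef_pos"][2].round(1),"F",S["force"].round(1),"w",round(S["width"],3),"q",S["joint_pos"].round(2))
ang=np.degrees(np.arctan2(M[1,1],M[0,1])-q[2]);print("tool y angle in tray",ang.round(1),"tilt",M[2,0].round(4))
if a:
    T=np.r_[t2w(a[:2],q),a[2]];d=M.T@(T-S["eef_pos"]);print("mm",d.round(1),"units dx,dy,dz",(d/120).round(3))
    if len(a)>3:
        yt=(ang-a[3]+180)%360-180;print("yaw deg",yt.round(1),"units",(yt/60).round(3))
E
python3 to.py -95 -58 231 46
```

```text
t 0.1 tray [-328.5  480.9] z 230.8 F [ 0.2 -0.4 -0.5] w 1.001 q [ 1.03  0.29 -0.15  1.13  0.    1.43]
tool y angle in tray 155.0 tilt -1.0
mm [ 2.000e-01 -4.396e+02 -3.894e+02] units dx,dy,dz [ 1.000e-03 -3.664e+00 -3.245e+00]
yaw deg 109.0 units 1.816
```

```bash
python3 -m crank '[{"dx":0,"dy":-0.35,"dz":-0.31,"yaw":0.17},{"dx":0,"dy":-0.40,"dz":-0.24,"yaw":0.17},{"dx":0,"dy":-0.44,"dz":-0.16,"yaw":0.17},{"dx":0,"dy":-0.46,"dz":-0.08,"yaw":0.17},{"dx":0,"dy":-0.47,"dz":0.01,"yaw":0.17}]' 0.12 20; python3 to.py -95 -58 180 46
```

```text
time_s: 0.72
eef_pos: [328.7, 226.2, 229.4]
orientation: [-0.092, 0.702, 0.091, 0.701]
force: [2.4, 0.2, 0.7]
width: 0.122
t 0.72 tray [-213.8  219.7] z 229.4 F [2.4 0.2 0.7] w 0.122 q [ 0.42  0.05 -0.45  1.07 -0.    1.73]
tool y angle in tray 102.8 tilt -1.0
mm [  49.7 -297.    54.3] units dx,dy,dz [ 0.414 -2.475  0.453]
yaw deg 56.8 units 0.947
```

```bash
python3 -m crank '[{"dx":0,"dy":-0.49,"dz":0.09,"yaw":0.17},{"dx":0,"dy":-0.47,"dz":0.17,"yaw":0.17},{"dx":0.1,"dy":-0.43,"dz":0.25,"yaw":0.17},{"dx":0.1,"dy":-0.38,"dz":0.32,"yaw":0.17},{"dx":0.2,"dy":-0.31,"dz":0.38,"yaw":0.17}]'; python3 to.py -95 -58 110 46
```

```text
time_s: 1.35
eef_pos: [452.5, -52.5, 183.2]
orientation: [0.229, 0.667, -0.229, 0.67]
force: [1.0, 0.7, 0.4]
width: 0.12
t 1.35 tray [-100.1  -63.3] z 183.2 F [1.  0.7 0.4] w 0.12 q [-0.28  0.19 -0.42  0.96 -0.    1.96]
tool y angle in tray 50.1 tilt -1.0
mm [73.2  7.3  0.3] units dx,dy,dz [0.61  0.06  0.002]
yaw deg 4.1 units 0.068
```

```bash
python3 -m crank '[{"dx":0.3,"dy":0.03,"dz":0,"yaw":0.07},{"dx":0.3,"dy":0,"dz":0},{"dx":0.2,"dy":0,"dz":0},{"dx":0,"dy":0,"dz":0}]'; python3 to.py -93.3 -56.3 63.5 46
```

```text
t 1.35 tray [-100.1  -63.3] z 183.2 F [1.  0.7 0.4] w 0.12 q [-0.28  0.19 -0.42  0.96 -0.    1.96]
tool y angle in tray 50.1 tilt -1.0
mm [119.8   9.6   0.3] units dx,dy,dz [0.998 0.08  0.002]
yaw deg 4.1 units 0.068invalid input at $[1]: expected keys dx, dy, dz, yaw
```

```bash
python3 -m crank '[{"dx":0.3,"dy":0.03,"dz":0,"yaw":0.07},{"dx":0.3,"dy":0,"dz":0,"yaw":0},{"dx":0.2,"dy":0,"dz":0,"yaw":0},{"dx":0,"dy":0,"dz":0,"yaw":0}]'; python3 to.py -93.3 -56.3 63.5 46
```

```text
time_s: 1.85
eef_pos: [455.1, -54.4, 82.4]
orientation: [0.258, 0.658, -0.258, 0.659]
force: [-0.2, 1.1, -0.1]
width: 0.123
t 1.85 tray [-97.7 -65.3] z 82.4 F [-0.2  1.1 -0.1] w 0.123 q [-0.28  0.32 -0.56  0.7  -0.    2.04]
tool y angle in tray 45.1 tilt -1.0
mm [18.9  9.5 -3.3] units dx,dy,dz [ 0.157  0.079 -0.027]
yaw deg -0.9 units -0.015
```

```bash
python3 -m crank '[{"dx":0.08,"dy":0.02,"dz":-0.03,"yaw":0},{"dx":0.06,"dy":0,"dz":0,"yaw":0},{"dx":0.01,"dy":0,"dz":0,"yaw":0},{"dx":0,"dy":0,"dz":0,"yaw":0}]'; python3 to.py -93.3 -56.3 63.5 46
python3 - <<'E'
from h import *
import cv2
im=cv2.cvtColor(arm.read_camera("top"),cv2.COLOR_RGB2BGR)
cv2.imwrite("pics/crop1.png",cv2.resize(im[135:275,240:390],None,fx=4,fy=4,interpolation=cv2.INTER_CUBIC))
im=cv2.cvtColor(arm.read_camera("scene"),cv2.COLOR_RGB2BGR)
cv2.imwrite("pics/sc1.png",cv2.resize(im[130:280,230:430],None,fx=4,fy=4,interpolation=cv2.INTER_CUBIC))
E
```

```text
time_s: 2.35
eef_pos: [455.6, -49.9, 65.5]
orientation: [0.258, 0.657, -0.258, 0.66]
force: [0.4, -0.4, -0.4]
width: 0.12
t 2.35 tray [-97.  -60.8] z 65.5 F [ 0.4 -0.4 -0.4] w 0.12 q [-0.27  0.34 -0.58  0.65 -0.    2.05]
tool y angle in tray 45.2 tilt -1.0
mm [ 2.1  5.8 -0.6] units dx,dy,dz [ 0.017  0.049 -0.005]
yaw deg -0.8 units -0.014
```

View pics/crop1.png

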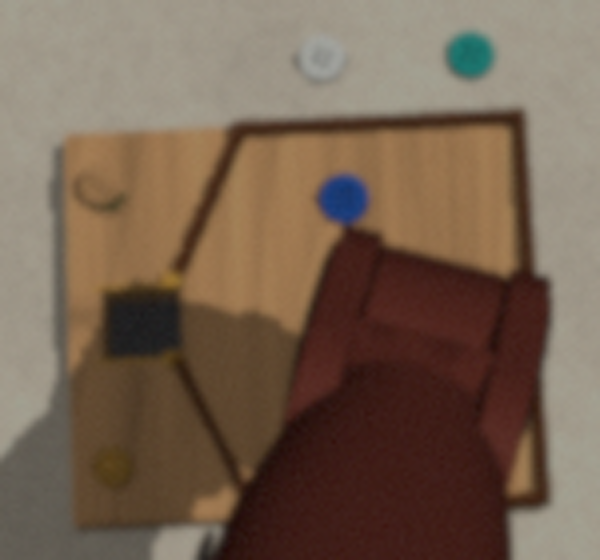

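View pics/sc1.png

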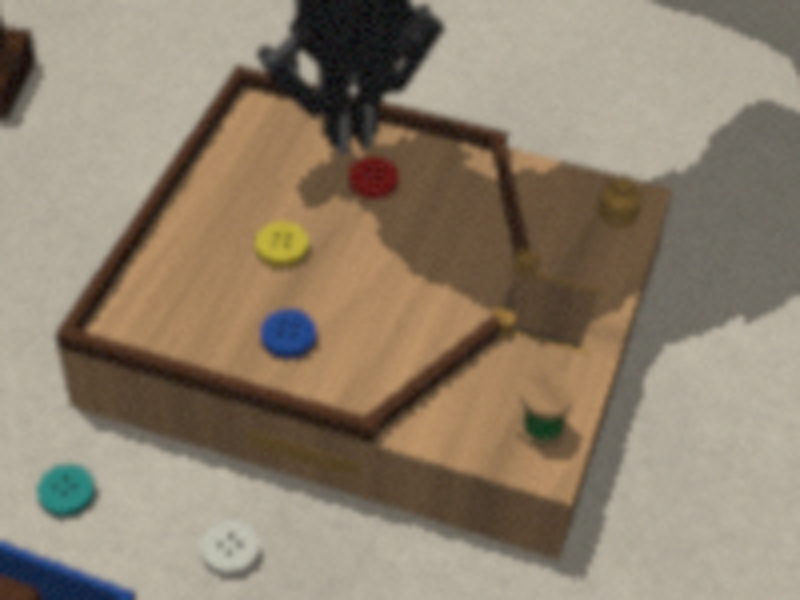

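```bash
cat > see.py <<'E'
import sys
from h import *
import cv2
q=np.load("pose.npy")
im=cv2.cvtColor(arm.read_camera("scene"),cv2.COLOR_RGB2BGR)
hsv=cv2.cvtColor(im,cv2.COLOR_BGR2HSV);H,S,V=[hsv[...,i].astype(int) for i in range(3)]
# deck region
poly=proj(np.c_[t2w([(131,-156),(131,36),(23,85),(25,141),(-25,141),(-23,85),(-131,36),(-131,-156)],q),[69]*8],"scene")
reg=np.zeros(H.shape,np.uint8);cv2.fillPoly(reg,[poly.astype(np.int32)],1)
for n,m in dict(red=((H<6)|(H>172))&(S>170)&(V>70),yellow=(H>24)&(H<34)&(S>150)&(V>70),blue=(H>105)&(H<125)&(S>150)&(V>40)).items():
    k,l,st,c=cv2.connectedComponentsWithStats((m&(reg>0)).astype(np.uint8))
    for i in range(1,k):
        if st[i,4]>12:
            w=unproj(c[i],68,"scene");print(n,c[i].round(1),st[i,4],"tray",w2t(w[:2],q).round(1))
if len(sys.argv)>1: cv2.imwrite(f"pics/{sys.argv[1]}.png",cv2.resize(im[130:280,230:430],None,fx=4,fy=4,interpolation=cv2.INTER_CUBIC))
E
python3 see.py
```

```text
red [323. 174.] 85 tray [-66.4 -31. ]
yellow [299.9 190.3] 96 tray [ 13.9 -66.6]
blue [301.6 213.1] 98 tray [ 85.5 -32.4]
```

```bash
python3 -m crank '[{"dx":0.03,"dy":0.02,"dz":0,"yaw":0},{"dx":0,"dy":0.08,"dz":0,"yaw":0},{"dx":0,"dy":0.08,"dz":0,"yaw":0},{"dx":0,"dy":0.08,"dz":0,"yaw":0},{"dx":0,"dy":0.08,"dz":0,"yaw":0}]'; python3 to.py -20 16 63 45; python3 see.py p2
```

```text
time_s: 3.12
eef_pos: [485.5, -18.2, 62.1]
orientation: [0.258, 0.656, -0.258, 0.66]
force: [0.0, 0.2, -0.6]
width: 0.121
t 3.12 tray [-66.  -30.2] z 62.1 F [ 0.   0.2 -0.6] w 0.121 q [-0.19  0.38 -0.52  0.66 -0.    2.13]
tool y angle in tray 45.1 tilt -1.0
mm [-0.8 65.2 -0.1] units dx,dy,dz [-0.007  0.543 -0.   ]
yaw deg 0.1 units 0.002
red [328.1 181.9] 88 tray [-42.2  -7.7]
yellow [300.  190.3] 99 tray [ 14.  -66.3]
blue [301.5 213.1] 99 tray [ 85.6 -32.5]
```

View pics/p2.png

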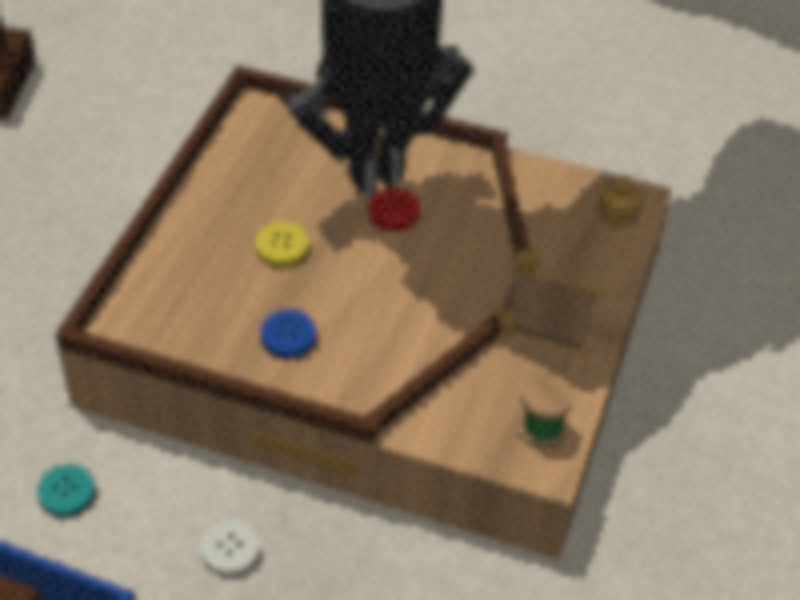

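```bash
python3 -m crank '[{"dx":0,"dy":0.08,"dz":0,"yaw":0},{"dx":0,"dy":0.08,"dz":0,"yaw":0},{"dx":0,"dy":0.08,"dz":0,"yaw":0},{"dx":0,"dy":0.08,"dz":0,"yaw":0},{"dx":0,"dy":0.08,"dz":0,"yaw":0}]'; python3 -m crank '[{"dx":0,"dy":0.08,"dz":0,"yaw":0},{"dx":0,"dy":0.05,"dz":0,"yaw":0}]'; python3 to.py -20 16 63 45; python3 see.py p3
```

```text
time_s: 3.8
eef_pos: [521.0, 20.0, 62.2]
orientation: [0.258, 0.656, -0.258, 0.661]
force: [0.9, 0.6, -0.8]
width: 0.122
time_s: 4.05
eef_pos: [532.5, 32.5, 62.2]
orientation: [0.258, 0.656, -0.258, 0.661]
force: [-0.5, 0.5, 0.8]
width: 0.119
t 4.05 tray [-17.1  18.7] z 62.2 F [-0.5  0.5  0.8] w 0.119 q [-0.08  0.46 -0.39  0.72 -0.    2.24]
tool y angle in tray 45.2 tilt -1.0
mm [-0.8 -4.  -0.1] units dx,dy,dz [-0.007 -0.033 -0.001]
yaw deg 0.2 units 0.003
red [339.5 199.1] 103 tray [ 6.9 41. ]
yellow [300.1 190.3] 98 tray [ 13.8 -66.1]
blue [301.5 213.1] 98 tray [ 85.5 -32.6]
```

View pics/p3.png

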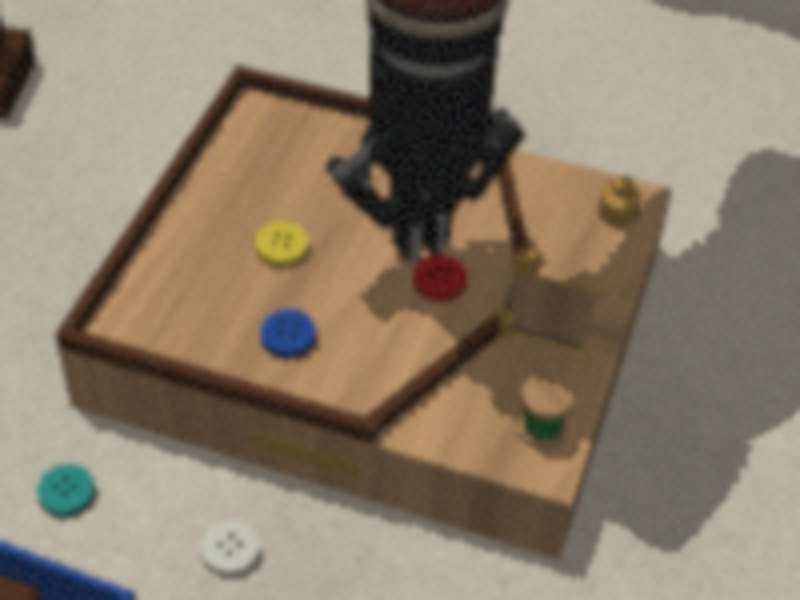

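```bash
python3 -m crank '[{"dx":0,"dy":-0.2,"dz":0,"yaw":0},{"dx":0,"dy":0,"dz":0,"yaw":-0.16},{"dx":0,"dy":0,"dz":0,"yaw":-0.16},{"dx":0,"dy":0,"dz":0,"yaw":-0.16},{"dx":0,"dy":0,"dz":0,"yaw":-0.16}]';python3 -m crank '[{"dx":0,"dy":0,"dz":0,"yaw":-0.16}]'; python3 to.py 4 1 63 93
```

```text
time_s: 4.72
eef_pos: [516.0, 14.6, 62.2]
orientation: [0.019, 0.705, -0.02, 0.709]
force: [0.3, 0.2, -0.3]
width: 0.121
time_s: 4.85
eef_pos: [516.0, 14.6, 62.2]
orientation: [-0.042, 0.704, 0.04, 0.708]
force: [-0.2, 0.2, -0.4]
width: 0.118
t 4.85 tray [-34.3   1.4] z 62.2 F [-0.2  0.2 -0.4] w 0.118 q [-0.11  0.43 -0.44  0.7  -0.    1.34]
tool y angle in tray 94.6 tilt -1.0
mm [-0.6 -3.5 38.2] units dx,dy,dz [-0.005 -0.029  0.318]
yaw deg 1.6 units 0.027
```

```bash
python3 -m crank '[{"dx":-0.01,"dy":-0.02,"dz":0.16,"yaw":0.027},{"dx":0,"dy":-0.01,"dz":0.16,"yaw":0},{"dx":0,"dy":0,"dz":0,"yaw":0}]'; python3 to.py 4 10 63 93;python3 see.py
```

```text
time_s: 5.22
eef_pos: [554.9, 14.8, 63.7]
orientation: [-0.033, 0.705, 0.031, 0.708]
force: [-1.3, 0.7, -0.1]
width: 0.117
t 5.22 tray [4.5 0.2] z 63.7 F [-1.3  0.7 -0.1] w 0.117 q [-0.1   0.49 -0.33  0.75 -0.    1.38]
tool y angle in tray 93.1 tilt -1.0
mm [ 0.6  9.8 -0. ] units dx,dy,dz [ 0.005  0.082 -0.   ]
yaw deg 0.1 units 0.002
red [339.5 199.3] 101 tray [ 7.3 41.3]
yellow [300.1 190.3] 99 tray [ 13.9 -66. ]
blue [301.6 213. ] 99 tray [ 85.3 -32.6]
```

```bash
python3 -m crank '[{"dx":0.01,"dy":0.1,"dz":0,"yaw":0},{"dx":0,"dy":0.08,"dz":0,"yaw":0},{"dx":0,"dy":0.08,"dz":0,"yaw":0},{"dx":0,"dy":0.08,"dz":0,"yaw":0},{"dx":0,"dy":0.06,"dz":0,"yaw":0}]'; python3 to.py 0 77 63 93;python3 see.py p4
```

```text
time_s: 5.9
eef_pos: [546.7, 66.2, 62.0]
orientation: [-0.033, 0.706, 0.031, 0.707]
force: [0.2, 0.0, 0.6]
width: 0.118
t 5.9 tray [-1.7 51.9] z 62.0 F [0.2 0.  0.6] w 0.118 q [-0.01  0.49 -0.34  0.74 -0.    1.47]
tool y angle in tray 93.1 tilt -1.0
mm [-1.  24.9  3. ] units dx,dy,dz [-0.008  0.208  0.025]
yaw deg 0.1 units 0.002
red [355.5 201.4] 106 tray [-0.2 82. ]
yellow [300.1 190.3] 98 tray [ 13.8 -66.2]
blue [301.6 213.2] 98 tray [ 85.8 -32.3]
```

View pics/p4.png

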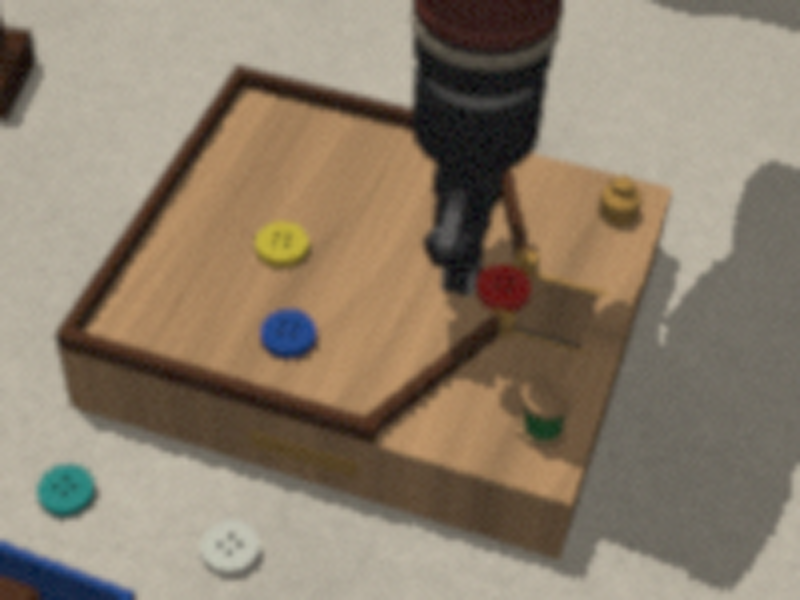

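```bash
python3 -m crank '[{"dx":0,"dy":0.05,"dz":0.02,"yaw":0.05},{"dx":0,"dy":0.05,"dz":0.01,"yaw":0},{"dx":0,"dy":0.06,"dz":0,"yaw":0},{"dx":0,"dy":0.06,"dz":0,"yaw":0}]'; python3 to.py 0 77 63 90;python3 see.py p5
```

```text
time_s: 6.45
eef_pos: [549.0, 94.7, 62.0]
orientation: [-0.014, 0.706, 0.013, 0.708]
force: [-0.5, -0.4, 0.1]
width: 0.121
t 6.45 tray [ 1.5 80.4] z 62.0 F [-0.5 -0.4  0.1] w 0.121 q [ 0.04  0.5  -0.32  0.75 -0.    1.57]
tool y angle in tray 90.2 tilt -1.0
mm [-1.  -3.3 -1.5] units dx,dy,dz [-0.009 -0.028 -0.013]
yaw deg 0.2 units 0.003
yellow [300.1 190.4] 100 tray [ 14.1 -66. ]
blue [301.6 213. ] 99 tray [ 85.3 -32.7]
```

View pics/p5.png

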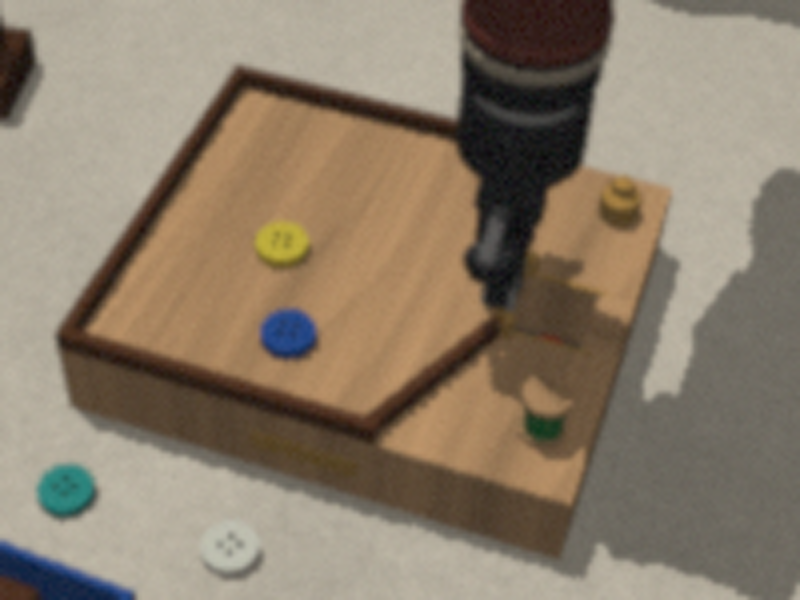

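Red dropped into the slot; a red glint shows at (550,338). Yellow is next.

```bash
python3 -m crank '[{"dx":-0.3,"dy":-0.1,"dz":0,"yaw":-0.06},{"dx":-0.05,"dy":-0.42,"dz":0.05,"yaw":0},{"dx":0,"dy":-0.45,"dz":0.04,"yaw":0},{"dx":0,"dy":-0.45,"dz":0.02,"yaw":0},{"dx":0,"dy":-0.1,"dz":0,"yaw":0}]'; python3 to.py 13 -107 63 93.6;python3 see.py
```

```text
time_s: 7.12
eef_pos: [581.7, -87.5, 105.8]
orientation: [-0.04, 0.705, 0.039, 0.707]
force: [-0.7, 0.6, 0.6]
width: 0.118
t 7.12 tray [  27.6 -103. ] z 105.8 F [-0.7  0.6  0.6] w 0.118 q [-0.27  0.5  -0.18  0.89 -0.    1.19]
tool y angle in tray 94.3 tilt -1.0
mm [ 42.7  -2.8 -15. ] units dx,dy,dz [ 0.356 -0.024 -0.125]
yaw deg 0.7 units 0.011
blue [301.6 213.1] 97 tray [ 85.4 -32.5]
```

```bash
python3 -m crank '[{"dx":0,"dy":-0.03,"dz":-0.12,"yaw":0.01},{"dx":0.2,"dy":0,"dz":0,"yaw":0},{"dx":0.1,"dy":0,"dz":0,"yaw":0},{"dx":0.05,"dy":0,"dz":0,"yaw":0}]'; python3 to.py 13 -107 63 93.6;python3 see.py p6
```

```text
time_s: 7.68
eef_pos: [564.4, -88.9, 63.0]
orientation: [-0.037, 0.706, 0.036, 0.707]
force: [-0.2, 0.4, -0.1]
width: 0.123
t 7.67 tray [  10.3 -103.7] z 63.0 F [-0.2  0.4 -0.1] w 0.123 q [-0.28  0.52 -0.28  0.77 -0.    1.18]
tool y angle in tray 93.8 tilt -1.0
mm [-0.  -3.4  2.4] units dx,dy,dz [-0.    -0.029  0.02 ]
yaw deg 0.2 units 0.004
blue [301.5 213. ] 96 tray [ 85.4 -32.7]
```

View pics/p6.png

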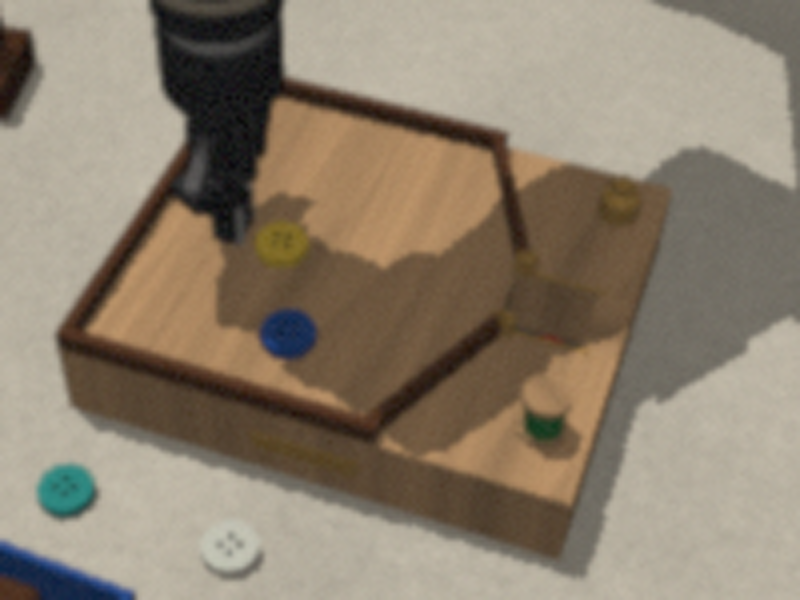

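```bash
sed -i 's/(H>24)&(H<34)&(S>150)&(V>70)/(H>22)\&(H<36)\&(S>150)\&(V>45)/' see.py; python3 -m crank '[{"dx":0,"dy":0,"dz":0.02,"yaw":0},{"dx":0,"dy":0.08,"dz":0,"yaw":0},{"dx":0,"dy":0.08,"dz":0,"yaw":0},{"dx":0,"dy":0.08,"dz":0,"yaw":0},{"dx":0,"dy":0.08,"dz":0,"yaw":0}]';python3 -m crank '[{"dx":0,"dy":0.08,"dz":0,"yaw":0},{"dx":0,"dy":0.08,"dz":0,"yaw":0},{"dx":0,"dy":0.08,"dz":0,"yaw":0}]'; python3 to.py 0 77 63 93.6;python3 see.py p7
```

```text
time_s: 8.35
eef_pos: [563.3, -47.6, 63.8]
orientation: [-0.037, 0.705, 0.036, 0.707]
force: [-0.7, 0.1, -0.5]
width: 0.125
time_s: 8.72
eef_pos: [560.1, -16.6, 63.9]
orientation: [-0.037, 0.705, 0.037, 0.707]
force: [-0.2, 0.6, -0.1]
width: 0.122
t 8.72 tray [  8.6 -31.3] z 63.9 F [-0.2  0.6 -0.1] w 0.122 q [-0.16  0.5  -0.31  0.76 -0.    1.31]
tool y angle in tray 93.9 tilt -1.0
mm [  0.7 108.6  -1.2] units dx,dy,dz [ 0.006  0.905 -0.01 ]
yaw deg 0.3 units 0.005
yellow [323.6 195.9] 88 tray [10.6 -1.3]
blue [301.6 213. ] 98 tray [ 85.2 -32.5]
```

View pics/p7.png

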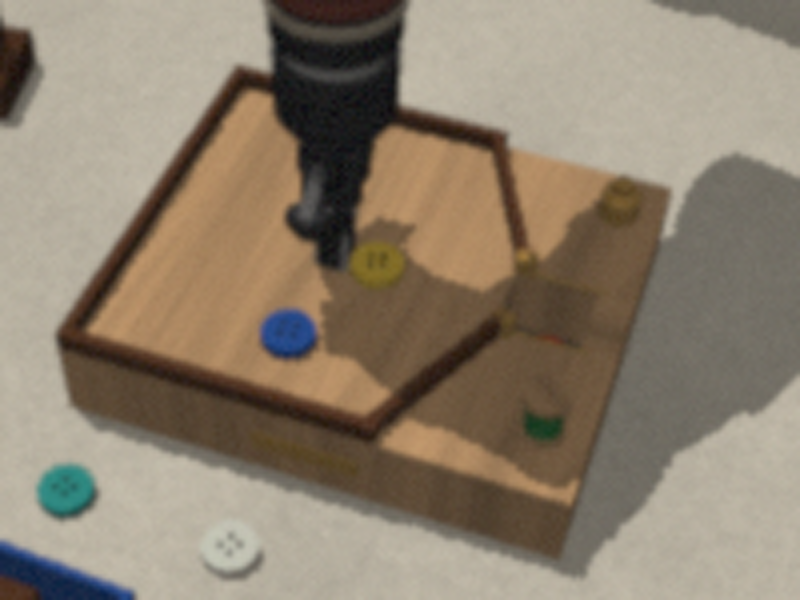

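```bash
python3 -m crank '[{"dx":0.01,"dy":0.08,"dz":0,"yaw":0},{"dx":0,"dy":0.08,"dz":0,"yaw":0},{"dx":0,"dy":0.08,"dz":0,"yaw":0},{"dx":0,"dy":0.08,"dz":0,"yaw":0},{"dx":0,"dy":0.08,"dz":0,"yaw":0}]';python3 -m crank '[{"dx":0,"dy":0.08,"dz":0,"yaw":0},{"dx":0,"dy":0.08,"dz":0,"yaw":0},{"dx":0,"dy":0.08,"dz":0,"yaw":0}]'; python3 to.py 0 80 63 90;python3 see.py p8
```

```text
time_s: 9.4
eef_pos: [554.6, 35.1, 62.5]
orientation: [-0.037, 0.705, 0.037, 0.707]
force: [-0.7, -0.3, 0.2]
width: 0.12
time_s: 9.78
eef_pos: [551.3, 65.8, 62.5]
orientation: [-0.037, 0.705, 0.037, 0.707]
force: [0.1, 0.6, 0.5]
width: 0.115
t 9.78 tray [ 2.9 51.4] z 62.5 F [0.1 0.6 0.5] w 0.115 q [-0.01  0.5  -0.32  0.75 -0.    1.45]
tool y angle in tray 93.9 tilt -1.0
mm [-0.5 28.8 -0.9] units dx,dy,dz [-0.004  0.24  -0.008]
yaw deg 3.9 units 0.065
yellow [354.5 202.5] 82 tray [ 4.  80.7]
blue [301.6 213.1] 98 tray [ 85.5 -32.5]
```

View pics/p8.png

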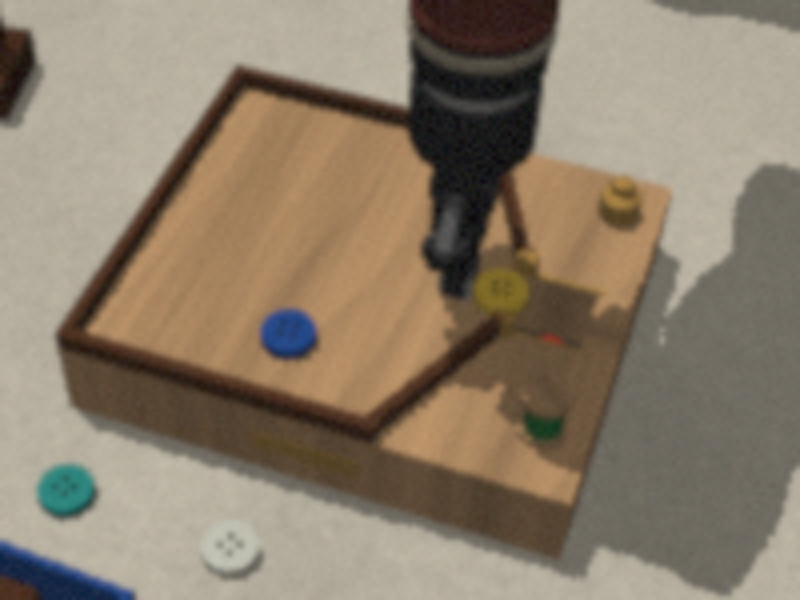

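Yellow sits in the gate mouth at (502,290), so I'll push it through.

```bash
python3 -m crank '[{"dx":0,"dy":0.05,"dz":0,"yaw":0.06},{"dx":0,"dy":0.05,"dz":-0.01,"yaw":0},{"dx":0,"dy":0.06,"dz":0,"yaw":0},{"dx":0,"dy":0.06,"dz":0,"yaw":0}]'; python3 to.py 0 80 63 90;python3 see.py p9
```

```text
time_s: 10.32
eef_pos: [548.3, 94.6, 62.5]
orientation: [-0.015, 0.706, 0.015, 0.708]
force: [-0.4, -0.4, 0.4]
width: 0.117
t 10.32 tray [ 0.8 80.2] z 62.5 F [-0.4 -0.4  0.4] w 0.117 q [ 0.04  0.5  -0.32  0.75  0.    1.57]
tool y angle in tray 90.4 tilt -1.0
mm [-0.5 -0.2 -0.8] units dx,dy,dz [-0.004 -0.001 -0.007]
yaw deg 0.4 units 0.007
blue [301.6 213.1] 100 tray [ 85.5 -32.4]
```

View pics/p9.png

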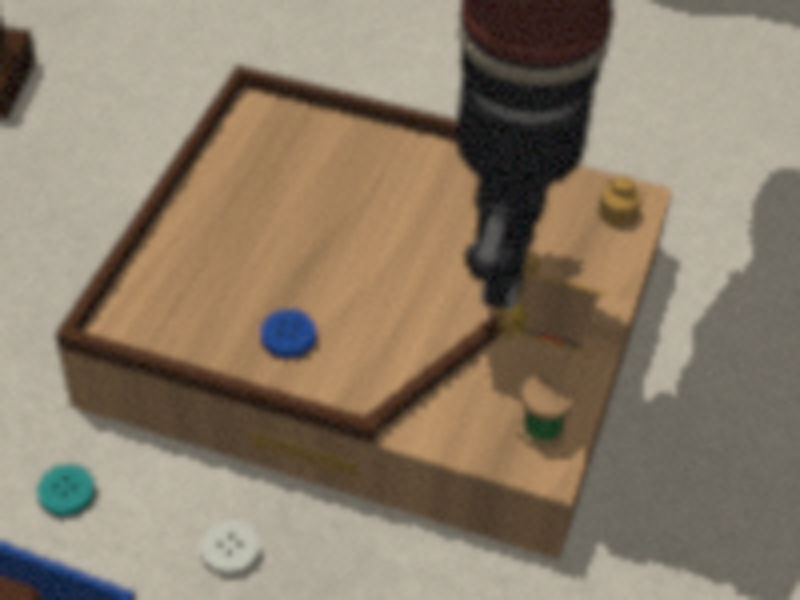

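```bash
python3 -m crank '[{"dx":-0.3,"dy":-0.1,"dz":0,"yaw":0},{"dx":-0.1,"dy":-0.4,"dz":0,"yaw":-0.17},{"dx":0,"dy":-0.3,"dz":0,"yaw":-0.17}]'; python3 to.py 103 -57.6 100 131;python3 see.py p10
```

```text
time_s: 10.75
eef_pos: [558.6, 0.8, 111.7]
orientation: [-0.146, 0.691, 0.146, 0.693]
force: [0.4, -0.5, 0.2]
width: 0.122
t 10.75 tray [  7.8 -13.9] z 111.7 F [ 0.4 -0.5  0.2] w 0.122 q [-0.13  0.45 -0.25  0.87  0.    1.03]
tool y angle in tray 111.7 tilt -1.0
mm [ 11.8 -75.8  72.3] units dx,dy,dz [ 0.098 -0.632  0.602]
yaw deg -19.3 units -0.322
blue [301.6 213.2] 99 tray [ 85.7 -32.3]
```

View pics/p10.png

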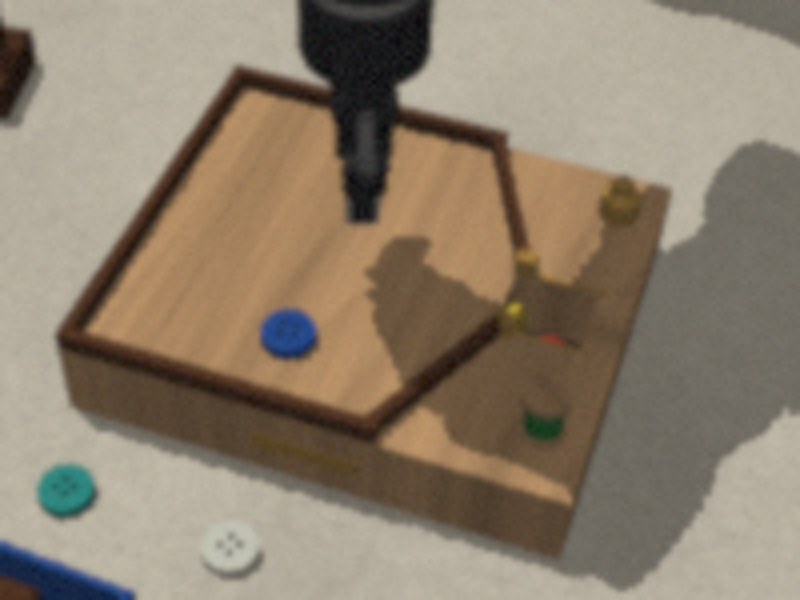

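```bash
python3 - <<'E'
from h import *
import cv2
im=cv2.cvtColor(arm.read_camera("top"),cv2.COLOR_RGB2BGR)
a=cv2.resize(im[190:240,250:310],None,fx=10,fy=10,interpolation=cv2.INTER_CUBIC)
cv2.imwrite("pics/t11.png",cv2.convertScaleAbs(a,alpha=2))
im=cv2.cvtColor(arm.read_camera("scene"),cv2.COLOR_RGB2BGR)
cv2.imwrite("pics/s11.png",cv2.convertScaleAbs(cv2.resize(im[185:225,340:400],None,fx=10,fy=10,interpolation=cv2.INTER_CUBIC),alpha=1.8))
E
```

View pics/t11.png

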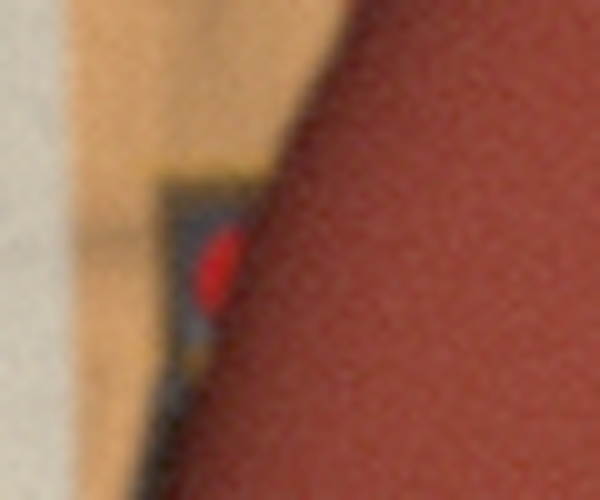

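View pics/s11.png

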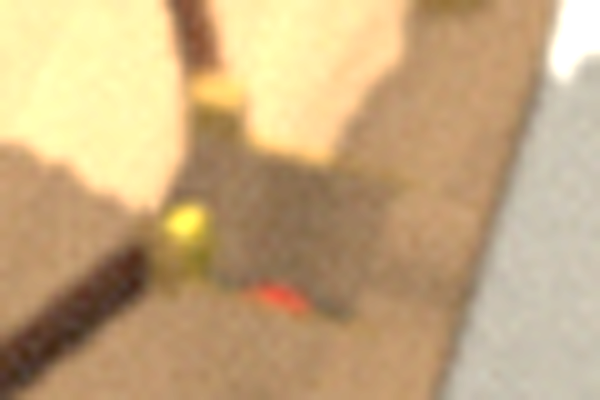

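```bash
python3 -m crank '[{"dx":0,"dy":-0.32,"dz":0.3,"yaw":-0.16},{"dx":0,"dy":-0.38,"dz":0.2,"yaw":-0.16},{"dx":0,"dy":0,"dz":0,"yaw":0}]'; python3 to.py 103 -57.6 75 131; python3 - <<'E'
from h import *
import cv2
im=cv2.cvtColor(arm.read_camera("top"),cv2.COLOR_RGB2BGR)
a=cv2.resize(im[190:240,250:310],None,fx=10,fy=10,interpolation=cv2.INTER_CUBIC)
cv2.imwrite("pics/t12.png",cv2.convertScaleAbs(a,alpha=2))
E
```

```text
time_s: 11.28
eef_pos: [651.7, -43.6, 109.0]
orientation: [-0.257, 0.659, 0.259, 0.658]
force: [0.1, 0.8, -0.6]
width: 0.121
t 11.28 tray [ 99.2 -61.6] z 109.0 F [ 0.1  0.8 -0.6] w 0.121 q [-0.18  0.62  0.04  1.    0.    0.64]
tool y angle in tray 130.7 tilt -1.0
mm [34.   0.4  5.5] units dx,dy,dz [0.284 0.003 0.046]
yaw deg -0.3 units -0.005
```

View pics/t12.png

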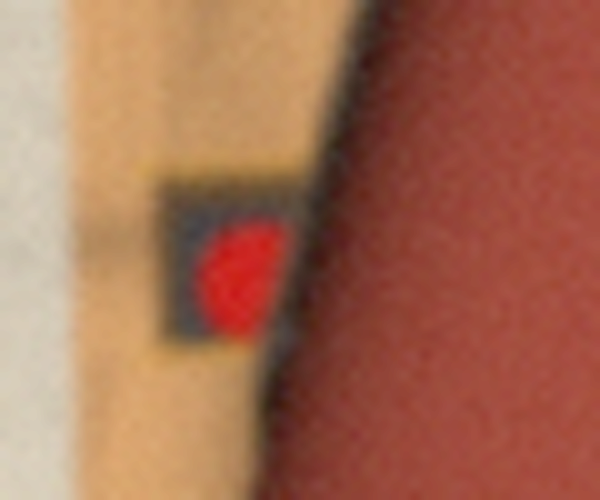

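```bash
python3 -m crank '[{"dx":-0.3,"dy":-0.3,"dz":-0.26,"yaw":0},{"dx":0,"dy":-0.38,"dz":-0.32,"yaw":0},{"dx":0,"dy":-0.38,"dz":-0.32,"yaw":0},{"dx":0,"dy":0,"dz":0,"yaw":0}]'; python3 to.py 103 -57.6 75 131; python3 see.py;python3 - <<'E'
from h import *
import cv2
im=cv2.cvtColor(arm.read_camera("top"),cv2.COLOR_RGB2BGR)
a=cv2.resize(im[190:240,250:310],None,fx=10,fy=10,interpolation=cv2.INTER_CUBIC)
cv2.imwrite("pics/t13.png",cv2.convertScaleAbs(a,alpha=2))
im=cv2.cvtColor(arm.read_camera("scene"),cv2.COLOR_RGB2BGR)
cv2.imwrite("pics/s13.png",cv2.convertScaleAbs(cv2.resize(im[185:225,340:400],None,fx=10,fy=10,interpolation=cv2.INTER_CUBIC),alpha=1.8))
E
```

```text
time_s: 11.82
eef_pos: [653.8, -206.2, 144.5]
orientation: [-0.253, 0.662, 0.259, 0.657]
force: [-0.0, 1.0, 1.1]
width: 0.121
t 11.82 tray [  95.4 -224.2] z 144.5 F [-0.   1.   1.1] w 0.121 q [-0.41  0.66  0.21  1.14  0.    0.42]
tool y angle in tray 130.4 tilt -0.9999
mm [ 70.4 121.2 114. ] units dx,dy,dz [0.586 1.01  0.95 ]
yaw deg -0.6 units -0.01
blue [301.5 213.1] 96 tray [ 85.7 -32.6]
```

View pics/t13.png

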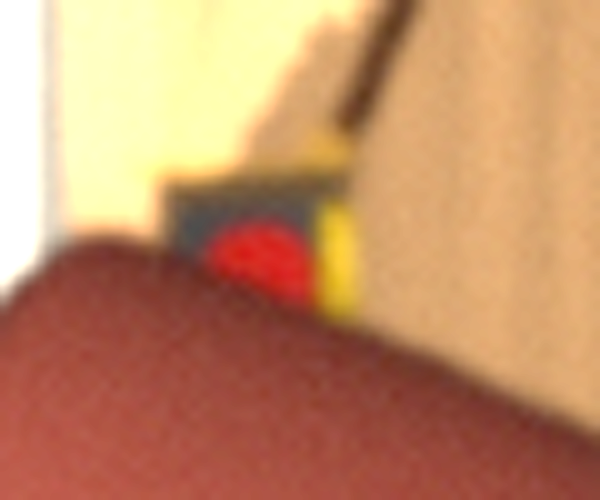

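View pics/s13.png

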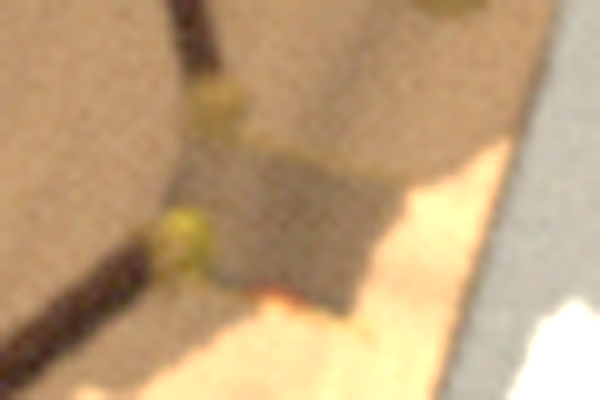

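```bash
python3 - <<'E'
from h import *
import cv2
ims=[]
for n in("sc1","p5","p9","p10"):
    im=cv2.imread(f"pics/{n}.png")  # 4x from (230,130)
    ims.append(cv2.resize(im[220:380,440:640],None,fx=2,fy=2))
cv2.imwrite("pics/cmp.png",cv2.convertScaleAbs(np.vstack([np.hstack(ims[:2]),np.hstack(ims[2:])])[:600],alpha=1.5))
q=np.load("pose.npy")
for P in[(0,85,60),(0,94,60),(0,85,42),(0,94,42),(25,85,60),(-25,85,60),(25,141,60),(23,85,74),(18,89,60),(0,89,60),(0,89,42)]:
    W=np.r_[t2w(P[:2],q),P[2]][None];t=proj(W)[0];s=proj(W,"scene")[0]
    print(P,"t13",((t-[250,190])*10+5).round(),"s13",((s-[340,185])*10+5).round())
E
```

```text
(0, 85, 60) t13 [353. 254.] s13 [168. 194.]
(0, 94, 60) t13 [321. 256.] s13 [202. 203.]
(0, 85, 42) t13 [358. 264.] s13 [162. 240.]
(0, 94, 42) t13 [326. 266.] s13 [195. 249.]
(25, 85, 60) t13 [350. 167.] s13 [140. 262.]
(-25, 85, 60) t13 [355. 342.] s13 [195. 128.]
(25, 141, 60) t13 [152. 175.] s13 [354. 323.]
(23, 85, 74) t13 [347. 165.] s13 [147. 220.]
(18, 89, 60) t13 [337. 192.] s13 [163. 247.]
(0, 89, 60) t13 [339. 255.] s13 [183. 198.]
(0, 89, 42) t13 [344. 265.] s13 [177. 244.]
```

View pics/cmp.png

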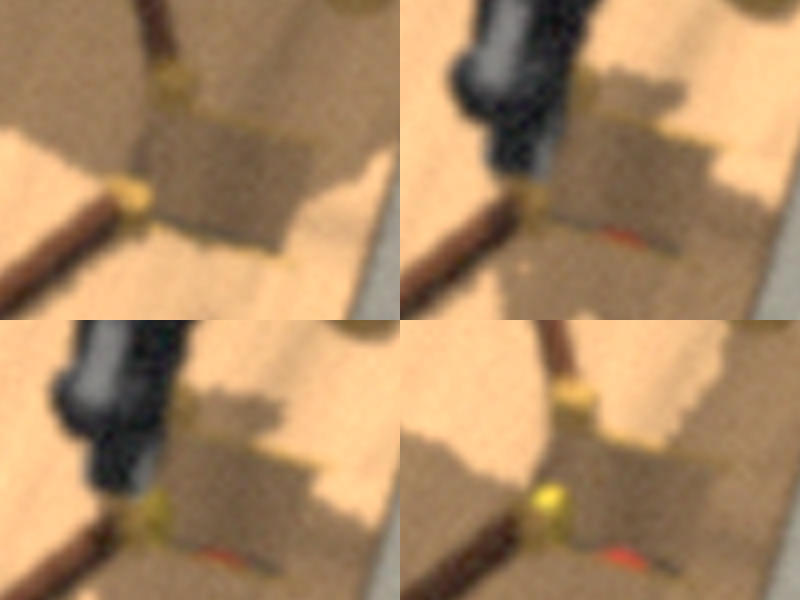

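```bash
python3 -m crank '[{"dx":-0.25,"dy":-0.1,"dz":-0.4,"yaw":0},{"dx":0,"dy":-0.12,"dz":-0.41,"yaw":0},{"dx":0,"dy":-0.12,"dz":-0.41,"yaw":0}]'; python3 to.py;python3 - <<'E'
from h import *
import cv2
av=lambda n:cv2.cvtColor(np.mean([arm.read_camera(n).astype(float) for _ in range(3)],0).astype(np.uint8),cv2.COLOR_RGB2BGR)
t=av("top");s=av("scene");cv2.imwrite("pics/topfull14.png",t);cv2.imwrite("pics/scfull14.png",s)
a=cv2.resize(t[195:235,260:300],None,fx=10,fy=10,interpolation=cv2.INTER_CUBIC)
b=cv2.resize(s[185:225,345:385],None,fx=10,fy=10,interpolation=cv2.INTER_CUBIC)
cv2.imwrite("pics/c14.png",cv2.convertScaleAbs(np.hstack([a,b]),alpha=1.6))
E
```

```text
time_s: 12.35
eef_pos: [575.3, -323.9, 174.9]
orientation: [-0.257, 0.66, 0.266, 0.654]
force: [1.8, 0.0, -0.3]
width: 0.118
t 12.35 tray [  12.7 -339. ] z 174.9 F [ 1.8  0.  -0.3] w 0.118 q [-0.62  0.6   0.18  1.17  0.    0.19]
tool y angle in tray 131.3 tilt -0.9999
```

View pics/c14.png

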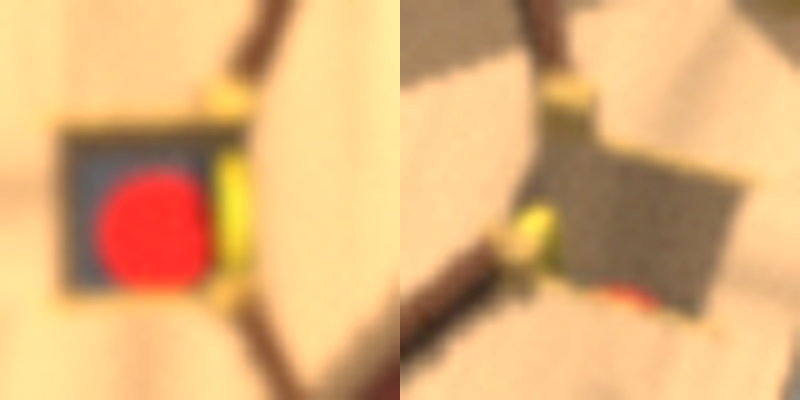

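Red lies flat on the slot floor at left crop (155,230). Yellow stands on edge inside the slot against the gate wall at (232,215). By the scene view its centre is about 25 mm below the deck, so it is in. Blue is next.

```bash
python3 -m crank '[{"dx":0,"dy":0.12,"dz":0.45,"yaw":0},{"dx":0,"dy":0.2,"dz":0.45,"yaw":0},{"dx":0.1,"dy":0.3,"dz":0.4,"yaw":0},{"dx":0.1,"dy":0.35,"dz":0.3,"yaw":0},{"dx":0.1,"dy":0.3,"dz":0.3,"yaw":0}]'; python3 to.py 103 -57.6 100 131
```

```text
time_s: 13.28
eef_pos: [640.6, -43.3, 139.7]
orientation: [-0.258, 0.658, 0.267, 0.655]
force: [0.8, 0.3, -0.7]
width: 0.12
t 13.28 tray [ 88.1 -60.9] z 139.7 F [ 0.8  0.3 -0.7] w 0.12 q [-0.19  0.58  0.05  1.06  0.01  0.62]
tool y angle in tray 131.5 tilt -0.9999
mm [39.6 -7.9 13.3] units dx,dy,dz [ 0.33  -0.066  0.111]
yaw deg 0.5 units 0.009
```

```bash
python3 -m crank '[{"dx":0.1,"dy":-0.07,"dz":0.11,"yaw":0.01},{"dx":0.22,"dy":0,"dz":0,"yaw":0},{"dx":0.1,"dy":0,"dz":0,"yaw":0},{"dx":0,"dy":0,"dz":0,"yaw":0}]'; python3 to.py 103 -57.6 63 131; python3 see.py p15
```

```text
time_s: 13.78
eef_pos: [656.5, -30.7, 87.0]
orientation: [-0.258, 0.659, 0.267, 0.654]
force: [-0.6, 0.1, -0.2]
width: 0.12
t 13.78 tray [104.4 -48.9] z 87.0 F [-0.6  0.1 -0.2] w 0.12 q [-0.16  0.65  0.04  0.97  0.01  0.65]
tool y angle in tray 131.5 tilt -0.9999
mm [23.9 -5.9 -6.8] units dx,dy,dz [ 0.199 -0.05  -0.057]
yaw deg 0.5 units 0.008
blue [302.6 213.3] 80 tray [ 85.2 -30. ]
```

View pics/p15.png

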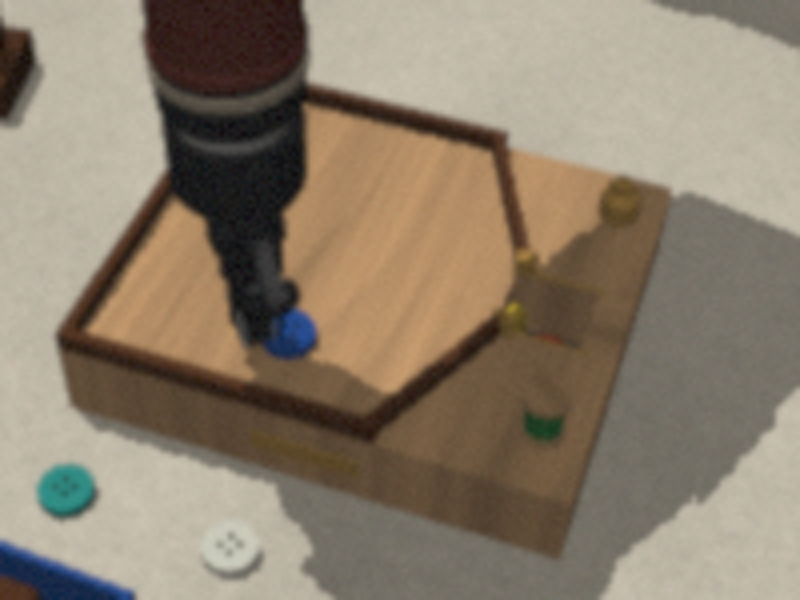

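```bash
python3 -m crank '[{"dx":0,"dy":-0.08,"dz":-0.06,"yaw":0},{"dx":0,"dy":0,"dz":0,"yaw":0},{"dx":0,"dy":0,"dz":0,"yaw":0}]' 0.06; python3 to.py 106 -60 63 131
```

```text
time_s: 14.2
eef_pos: [659.6, -45.2, 89.7]
orientation: [-0.258, 0.658, 0.266, 0.656]
force: [0.8, -0.3, -0.5]
width: 0.061
t 14.2 tray [107.  -63.5] z 89.7 F [ 0.8 -0.3 -0.5] w 0.061 q [-0.18  0.65  0.05  0.97  0.01  0.63]
tool y angle in tray 131.4 tilt -0.9999
mm [26.7  3.   1.5] units dx,dy,dz [0.223 0.025 0.013]
yaw deg 0.4 units 0.007
```

```bash
python3 -m crank '[{"dx":0.13,"dy":0,"dz":0,"yaw":0},{"dx":0.08,"dy":0,"dz":0,"yaw":0},{"dx":0.01,"dy":0,"dz":0,"yaw":0},{"dx":0,"dy":0,"dz":0,"yaw":0}]'; python3 to.py 106 -60 63 131;python3 see.py p16
```

```text
time_s: 14.7
eef_pos: [658.9, -44.8, 60.9]
orientation: [-0.258, 0.658, 0.266, 0.656]
force: [0.5, 1.2, -0.4]
width: 0.063
t 14.7 tray [106.3 -63.1] z 60.9 F [ 0.5  1.2 -0.4] w 0.063 q [-0.18  0.68  0.01  0.91  0.01  0.63]
tool y angle in tray 131.4 tilt -0.9999
mm [-2.   2.5  1.8] units dx,dy,dz [-0.017  0.021  0.015]
yaw deg 0.4 units 0.006
blue [301.8 213.2] 92 tray [ 85.7 -31.8]
```

View pics/p16.png

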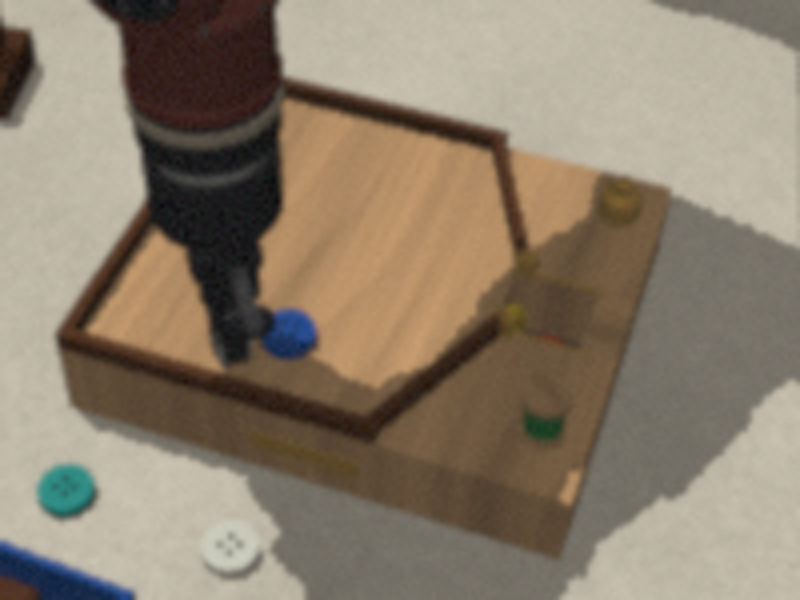

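```bash
python3 -m crank '[{"dx":-0.015,"dy":0.04,"dz":0.015,"yaw":0},{"dx":0,"dy":0.08,"dz":0,"yaw":0},{"dx":0,"dy":0.08,"dz":0,"yaw":0},{"dx":0,"dy":0.08,"dz":0,"yaw":0},{"dx":0,"dy":0.08,"dz":0,"yaw":0}]'; python3 -m crank '[{"dx":0,"dy":0.08,"dz":0,"yaw":0},{"dx":0,"dy":0.08,"dz":0,"yaw":0}]'; python3 to.py 28 30 63 131;python3 see.py p17
```

```text
time_s: 15.38
eef_pos: [629.1, -9.9, 64.4]
orientation: [-0.258, 0.658, 0.266, 0.656]
force: [0.1, -1.0, 0.0]
width: 0.058
time_s: 15.62
eef_pos: [614.8, 5.2, 64.7]
orientation: [-0.258, 0.658, 0.266, 0.656]
force: [-0.2, 0.2, -1.1]
width: 0.061
t 15.62 tray [ 64.1 -11.5] z 64.7 F [-0.2  0.2 -1.1] w 0.061 q [-0.11  0.59 -0.13  0.85  0.01  0.7 ]
tool y angle in tray 131.4 tilt -0.9999
mm [ 2.3 55.   0.4] units dx,dy,dz [0.019 0.458 0.003]
yaw deg 0.4 units 0.007
blue [324.3 208.3] 68 tray [50.3 15. ]
```

View pics/p17.png

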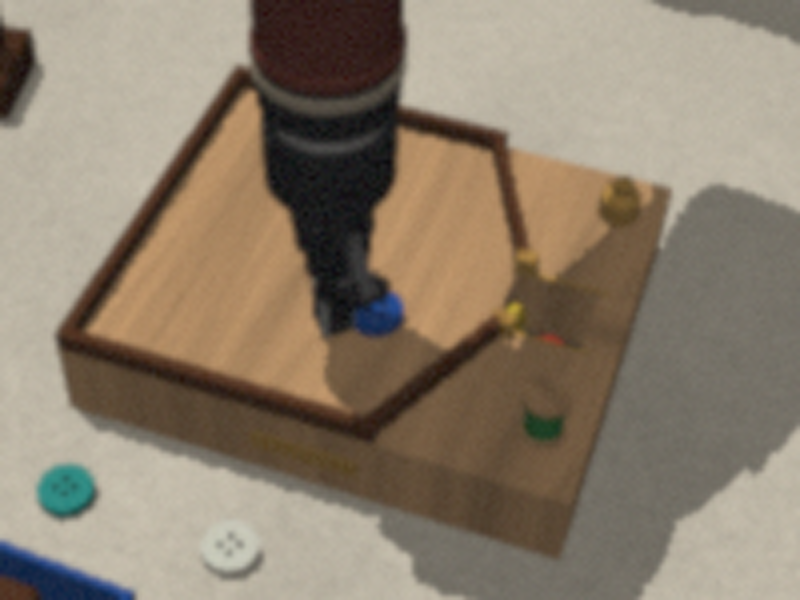

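```bash
python3 -m crank '[{"dx":0.015,"dy":0.08,"dz":0,"yaw":0},{"dx":0,"dy":0.08,"dz":0,"yaw":0},{"dx":0,"dy":0.08,"dz":0,"yaw":0},{"dx":0,"dy":0.08,"dz":0,"yaw":0},{"dx":0,"dy":0.07,"dz":0,"yaw":0}]'; python3 to.py 28 30 63 131;python3 see.py p18
```

```text
time_s: 16.3
eef_pos: [579.6, 42.1, 63.3]
orientation: [-0.258, 0.658, 0.266, 0.656]
force: [0.0, -0.1, -0.4]
width: 0.058
t 16.3 tray [30.3 26.7] z 63.3 F [ 0.  -0.1 -0.4] w 0.058 q [-0.06  0.54 -0.24  0.8   0.01  0.75]
tool y angle in tray 131.4 tilt -0.9999
mm [0.3 4.  0.5] units dx,dy,dz [0.003 0.034 0.004]
yaw deg 0.4 units 0.007
blue [342.8 203.4] 59 tray [17.9 53.7]
```

View pics/p18.png

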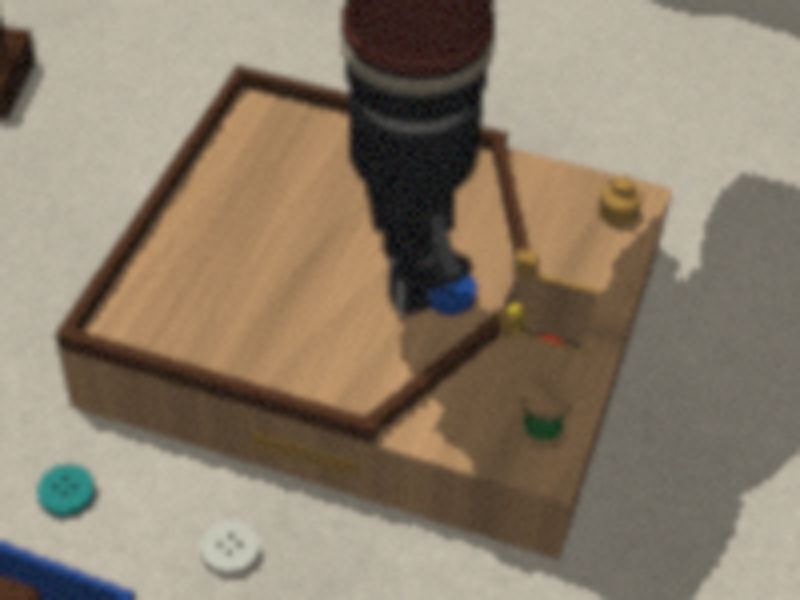

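```bash
python3 -m crank '[{"dx":0,"dy":-0.2,"dz":0,"yaw":0},{"dx":0,"dy":0,"dz":0,"yaw":0.17},{"dx":0,"dy":0,"dz":0,"yaw":0.17},{"dx":0,"dy":0,"dz":0,"yaw":0.16}]' 0.1; python3 to.py 19 8 63 102;python3 see.py
```

```text
time_s: 16.85
eef_pos: [595.7, 25.5, 63.2]
orientation: [-0.075, 0.705, 0.082, 0.701]
force: [0.1, -1.3, -0.1]
width: 0.097
t 16.85 tray [45.8  9.5] z 63.2 F [ 0.1 -1.3 -0.1] w 0.097 q [-0.08  0.57 -0.19  0.82  0.01  1.26]
tool y angle in tray 100.6 tilt -0.9999
mm [  0.3   3.5 -26.6] units dx,dy,dz [ 0.003  0.029 -0.222]
yaw deg -1.4 units -0.023
blue [342.4 202.1] 87 tray [14.1 51.2]
```

```bash
python3 -m crank '[{"dx":0,"dy":0,"dz":-0.12,"yaw":-0.01},{"dx":0,"dy":0,"dz":-0.11,"yaw":0},{"dx":0,"dy":0.02,"dz":0,"yaw":0}]'; python3 to.py 17.8 12.7 63 101;python3 see.py
```

```text
time_s: 17.27
eef_pos: [567.4, 21.7, 63.3]
orientation: [-0.077, 0.704, 0.085, 0.701]
force: [0.9, -0.2, -0.6]
width: 0.099
t 17.27 tray [17.3  6.7] z 63.3 F [ 0.9 -0.2 -0.6] w 0.099 q [-0.1   0.52 -0.28  0.78  0.01  1.24]
tool y angle in tray 101.1 tilt -0.9999
mm [0.3 5.8 1.6] units dx,dy,dz [0.003 0.049 0.013]
yaw deg 0.1 units 0.002
yellow [358.5 207.4] 13 tray [16.6 95.1]
blue [342.1 202.3] 85 tray [14.8 50.7]
```

```bash
python3 -m crank '[{"dx":0,"dy":0.08,"dz":0.015,"yaw":0},{"dx":0,"dy":0.08,"dz":0,"yaw":0},{"dx":0,"dy":0.08,"dz":0,"yaw":0},{"dx":0,"dy":0.08,"dz":0,"yaw":0},{"dx":0,"dy":0.06,"dz":0,"yaw":0}]'; python3 to.py 0 80 63 90;python3 see.py p19
```

```text
time_s: 17.95
eef_pos: [559.5, 70.0, 63.9]
orientation: [-0.078, 0.704, 0.085, 0.701]
force: [1.3, 0.2, 0.7]
width: 0.105
t 17.95 tray [11.2 55.2] z 63.9 F [1.3 0.2 0.7] w 0.105 q [-0.01  0.51 -0.29  0.78  0.01  1.33]
tool y angle in tray 101.2 tilt -0.9999
mm [ 1.2 26.4 -6.2] units dx,dy,dz [ 0.01   0.22  -0.051]
yaw deg 11.2 units 0.187
blue [355.7 203.2] 74 tray [ 5.3 84.2]
```

View pics/p19.png

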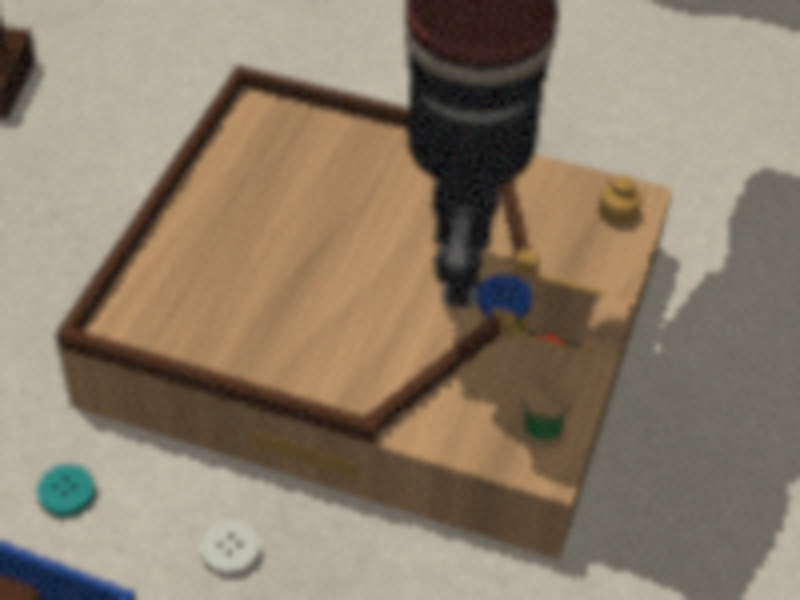

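```bash
python3 -m crank '[{"dx":0,"dy":-0.06,"dz":0,"yaw":0},{"dx":0,"dy":0,"dz":-0.03,"yaw":0.12},{"dx":0,"dy":0,"dz":-0.02,"yaw":0.07},{"dx":0.01,"dy":0,"dz":0,"yaw":0}]' 0.03; python3 to.py 2 85 63 90;python3 see.py
```

```text
time_s: 18.5
eef_pos: [556.3, 61.3, 62.9]
orientation: [-0.006, 0.708, 0.013, 0.706]
force: [0.4, -0.4, -0.2]
width: 0.032
t 18.5 tray [ 7.7 46.6] z 62.9 F [ 0.4 -0.4 -0.2] w 0.032 q [-0.03  0.51 -0.3   0.77  0.01  1.52]
tool y angle in tray 89.5 tilt -0.9999
mm [ 0.3 38.3 -6. ] units dx,dy,dz [ 0.003  0.319 -0.05 ]
yaw deg -0.5 units -0.008
```

```bash
python3 see.py p20
```

```text
(no output)
```

View pics/p20.png

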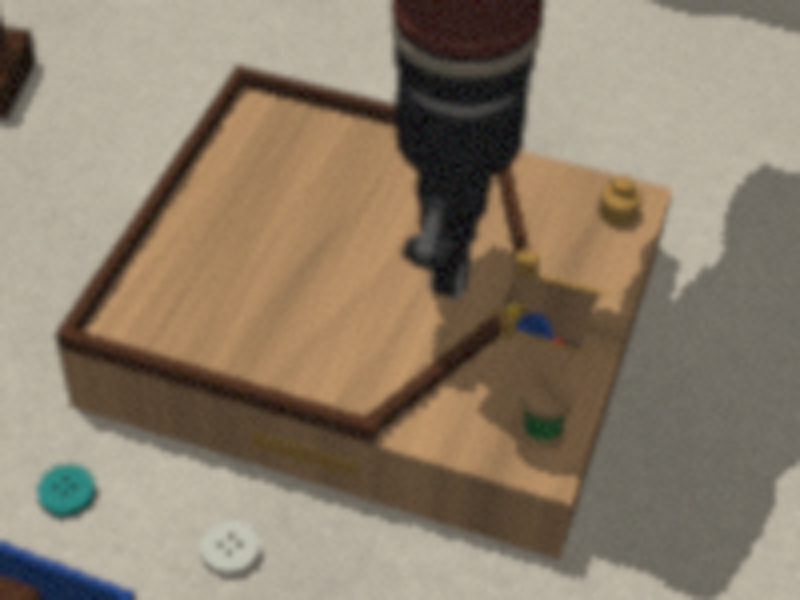

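Blue slipped in on its own. I'll retreat clear of both views to check.

```bash
python3 -m crank '[{"dx":-0.4,"dy":-0.1,"dz":0,"yaw":0},{"dx":-0.4,"dy":-0.3,"dz":0,"yaw":0},{"dx":-0.2,"dy":-0.45,"dz":0,"yaw":0},{"dx":0,"dy":-0.5,"dz":0,"yaw":0},{"dx":0,"dy":-0.5,"dz":0,"yaw":0}]';python3 -m crank '[{"dx":0,"dy":-0.5,"dz":0,"yaw":0},{"dx":0,"dy":-0.5,"dz":0,"yaw":0},{"dx":0,"dy":-0.3,"dz":0,"yaw":0},{"dx":0,"dy":0,"dz":0,"yaw":0},{"dx":0,"dy":0,"dz":0,"yaw":0}]'; python3 to.py;python3 - <<'E'
from h import *
import cv2
av=lambda n:cv2.cvtColor(np.mean([arm.read_camera(n).astype(float) for _ in range(3)],0).astype(np.uint8),cv2.COLOR_RGB2BGR)
t=av("top");s=av("scene");cv2.imwrite("pics/topfull21.png",t);cv2.imwrite("pics/scfull21.png",s)
a=cv2.resize(t[195:235,260:300],None,fx=10,fy=10,interpolation=cv2.INTER_CUBIC)
b=cv2.resize(s[185:225,345:385],None,fx=10,fy=10,interpolation=cv2.INTER_CUBIC)
cv2.imwrite("pics/c21.png",cv2.convertScaleAbs(np.hstack([a,b]),alpha=1.6))
E
```

```text
time_s: 19.23
eef_pos: [565.7, -165.2, 184.7]
orientation: [-0.012, 0.708, 0.019, 0.706]
force: [0.5, 0.4, -0.8]
width: 0.03
time_s: 19.85
eef_pos: [571.9, -331.6, 182.6]
orientation: [-0.013, 0.707, 0.019, 0.707]
force: [-0.2, 0.2, -0.5]
width: 0.031
t 19.85 tray [   9.  -346.5] z 182.6 F [-0.2  0.2 -0.5] w 0.031 q [-0.64  0.59  0.18  1.17  0.01  0.89]
tool y angle in tray 90.5 tilt -1.0
```

View pics/c21.png

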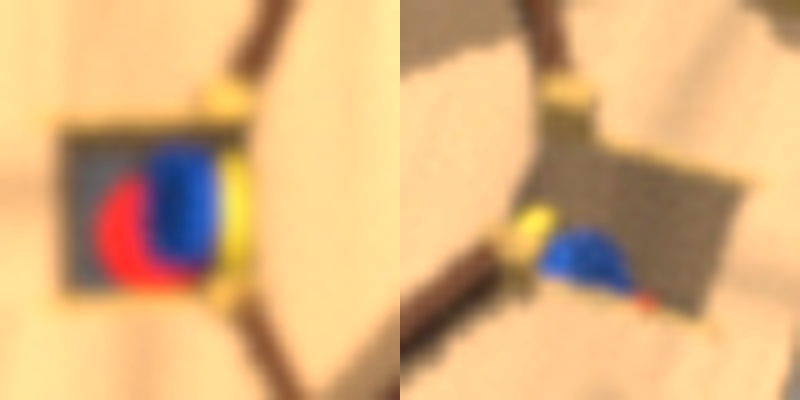

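View pics/topfull21.png

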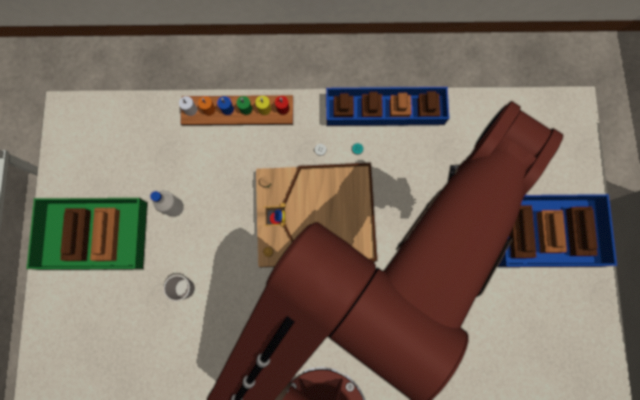

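```bash
python3 - <<'E'
from h import *
import cv2
s=cv2.cvtColor(arm.read_camera("scene"),cv2.COLOR_RGB2BGR).astype(int)
p=cv2.imread("pics/scfull21.png").astype(int)
print("change in slot area",abs(s-p)[185:225,345:385].mean().round(2), "force",arm.sense()["force"].round(2),"qd",abs(arm.sense()["qd"]).max().round(4))
cv2.imwrite("pics/fin.png",s)
E
```

```text
change in slot area 1.47 force [0.1  0.21 0.23] qd 0.003[ WARN:0@1.014] global loadsave.cpp:1063 imwrite_ Unsupported depth image for selected encoder is fallbacked to CV_8U.
```

View pics/fin.png

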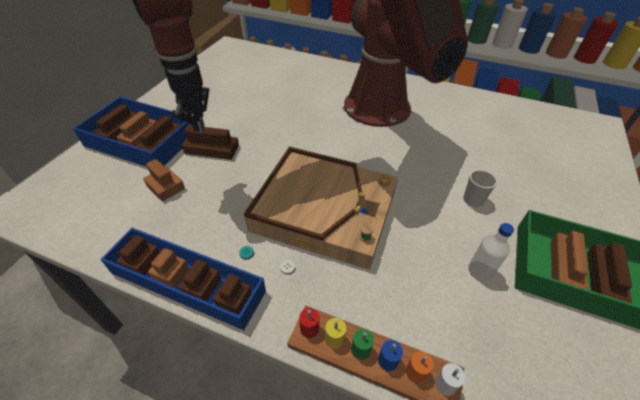

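The final scene view shows the buttons only in the slot at (362,210). The spool (366,236), weight (385,181), both blocks, the bottle and the cup are where they started. The gripper hangs free in the air, the slot picture is steady and the force is about zero.

```bash
python3 -c "
from cell import arm
print(arm.sign_off())"
```

```text
the job is handed in; nothing more can be done
None
```

I swept red, then yellow, then blue through the gate into the slot, only pushing them along the deck, and handed the job in at about 20 s of the 72 s. The sign-off gave no verdict.

- **Buttons:** In the last clear pictures from both cameras, all three are in the slot and none is on the deck. Red lies flat on the floor. Yellow stands on edge against the gate-side wall, and blue leans against it on top of red.
- **Depth:** From the pictures I put yellow's centre about 20–25 mm below the deck and blue's roughly 25–30 mm below. The limit is 10 mm. These are estimates, because the scene camera and my tray fit differ by about 3–4 mm on the deck, and by more at the gate posts.
- **Unplanned:** Blue slid in by itself as I backed the fingers off to straighten them in the gate mouth.
- **Everything else:** The slot picture did not change between looks beyond image noise. The force on the tool read about zero, with the gripper clear of everything. By eye, the spool, the weight, both blocks, the bottle and the cup stand where they started; I did not measure their positions.

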